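Pack a batch of square crucibles mouth-down and sign it over

ROBOT

A 6-joint arm with a two-finger parallel gripper is mounted at the origin on the work surface. World frame = base frame: x ahead of the robot, y to its left, z up, the work surface at z = 0. Lengths are in m, angles in rad, forces in N, time in s.
With the tool pointing down it reaches from about 0.275 to 0.825 m from the base axis. Payload 4.9 kg.
Tool frame: the origin (TCP) lies midway between the tips of the shut fingers; the grasp point (between the pads) lies 19 mm behind it (grip_point_offset is the distance from the TCP to the grasp point, in m); z points along the fingers, y is the line along which they close (so a half turn about z gives the same grasp; the last joint's range is limited). The gripper opens to 85 mm and grips with 20 to 120 N. Pads are 22 mm wide; open, the fingers measure 114 mm over their backs; the gripper's body (76 mm by 85 mm) begins 54 mm behind the grasp point. The pads swing forward as they close: fully open they stand 13 mm farther back than shut.
Start: joints at [-1.34, 0.326, -0.193, 1.052, 0, 1.437], TCP at [0.196, -0.514, 0.231] pointing down, gripper open.
Joint ranges: [-2.65, 2.65], [-0.97, 1.79], [-1.3, 1.35], [-1.93, 2.1], [-1.47, 1.37], [-3.14, 3.14]. Speed limits (rad/s): [2.57, 2.57, 3.14, 3.14, 3.14, 3.14].

INTERFACE

Orientations are given as a rotation vector (axis times angle).
In Python, from cell import * gives the robot as it stands. Calls block until the motion is done:
- movep(position, orientation): joint-space move of the TCP to a pose.
- move_l(position, velocity=0.15, rot=None, until_force=None): straight line of the TCP; rot=None keeps the orientation; velocity is the mean speed in m/s. With until_force (N) it stops when the force on the tool has changed by that much, and returns True; else False.
- set_joints(angles): joint-space move.
- let_go() and grab(newtons=None): open the fingers fully, or close them until they stop; newtons is the grip in N (None keeps the last).
- sleep(seconds).
- ik(position, orientation): joint angles nearest the present ones, or None.
- get_state(): the state.
- grab_frame(name): name is "side" or "top" or "wrist"; returns a dict with "img" (400x640x3 uint8, red, green, blue), "fx", "fy", "cx", "cy" (pixels), "k1" (the pictures are not rectified: a ray, as slopes to the right and down, at radius r is drawn at 1 + k1 r^2 times it, then the intrinsics apply), "cam_to_world" (4x4, takes a point from camera to world coordinates); the wrist camera has in their place "T_tool_cam" (4x4, takes a point from camera to tool coordinates, whose origin is the TCP and whose axes are the flange's). Camera axes: x right, y down, z forward; pixel columns grow to the right and rows downward; lengths in m; the calibration is good to about 2 mm. A picture is of the moment at which its call begins: read the wrist's pose just before it. There is no depth.
A pose or a line that the arm cannot do raises MotionError and nothing moves.
- sign_off(): hands the job in; it is judged then, once.
Trained networks look in the newest picture that a camera, given by its name, has taken for a name from the list of things; names that differ only in an ending like _2 or _b are one class to them, and where a whole thing is asked for, a point or a joint stands for the part that bears it (a point fixed in the world has none). Each returns a list of dicts, best first, with "score" (0 to 1); they miss things now and then, are a little off and sometimes report something else, mostly with a low value. They report only what shows in the picture. A call takes as long as a camera call. They do not tell look-alikes from the thing itself.
- spot_in(camera, name): "centre" ([column, row] in pixels, amid what is visible of it).
- silhouettes(camera, name): "mask" (400x640 bool, what is visible of it) and "centre" ([column, row] in pixels, amid what is visible of it).
- tip_of(camera, name): "centre" ([column, row] in pixels: a listed point, or the origin of a listed thing).
The state is a dict: "clock": time; "q": joint angles; "joint_velocities": joint speeds; "tau": joint torques, N m; "position": TCP position; "eef_rot": TCP orientation; "contact_force": force on the tool from outside, world axes, zero at the start; "wrist_torque": the same for the moment, N m; "finger_gap": opening from 0.0 (shut) to 1.0 (fully open); "grasp_force": force on a finger pad.
Only numpy, scipy, OpenCV 4.12 (cv2) and the standard library are available. Lean on these libraries where they do the work, as an engineer would, in place of code of your own. Each camera call takes 0.05 s, during which the arm holds its last target. There are 200 camera calls.

TASK

Pack this batch: turn every loose square crucible mouth-down and set it fully down in a free pocket of the dark grey packing tray, leaving the one already packed where it is. Only when the last one is in, move the hanging basket of witness discs from its stand to the prongs of the empty stand, carrying it level and without setting it down anywhere, discs still inside. The plug gauge goes back into its wooden cradle (at any time), with the handle in both notches; leave everything else alone.

Things in the scene. Friction and masses are not known exactly. Their poses are not given: they have to be found in the camera images.
- c1_mid (a point): Square cream alumina crucible: open box 50 x 50 mm, 60 mm tall, walls 4 mm, 180 g. Centre point; +z points out of its open mouth (30 mm to the rim, 30 to the closed bottom), x and y normal to its side walls. Lies on a side wall at the start. May be absent.
- c2_mid (a point): Square cream alumina crucible: open box 50 x 50 mm, 60 mm tall, walls 4 mm, 180 g. Centre point; +z points out of its open mouth (30 mm to the rim, 30 to the closed bottom), x and y normal to its side walls. Lies on a side wall at the start. May be absent.
- c3_mid (a point): Square cream alumina crucible: open box 50 x 50 mm, 60 mm tall, walls 4 mm, 180 g. Centre point; +z points out of its open mouth (30 mm to the rim, 30 to the closed bottom), x and y normal to its side walls. Lies on a side wall at the start. May be absent.
- c4_mid (a point): Square cream alumina crucible: open box 50 x 50 mm, 60 mm tall, walls 4 mm, 180 g. Centre point; +z points out of its open mouth (30 mm to the rim, 30 to the closed bottom), x and y normal to its side walls. Stands mouth up at the start. May be absent.
- packed_mid (a point): An identical crucible already packed mouth-down in pocket2: leave it there. Point at its centre, +z out of the mouth (down).
- pocket0 (a point): Centre of a pocket's floor, 8 mm above the table, in the fixed dark grey packing tray (172 x 268 mm, top 18 mm above the table). Pocket 55 x 55 mm, 10 mm deep, chamfered; x, y along its sides. Tray of 2 rows of 3: rows 85 mm apart (x), neighbours 90 mm (y); 0-2 far row (+x), 3-5 near row, each from +y to -y. Free at the start.
- pocket1 (a point): Centre of a pocket's floor, 8 mm above the table, in the fixed dark grey packing tray (172 x 268 mm, top 18 mm above the table). Pocket 55 x 55 mm, 10 mm deep, chamfered; x, y along its sides. Tray of 2 rows of 3: rows 85 mm apart (x), neighbours 90 mm (y); 0-2 far row (+x), 3-5 near row, each from +y to -y. Free at the start.
- pocket2 (a point): Centre of a pocket's floor, 8 mm above the table, in the fixed dark grey packing tray (172 x 268 mm, top 18 mm above the table). Pocket 55 x 55 mm, 10 mm deep, chamfered; x, y along its sides. Tray of 2 rows of 3: rows 85 mm apart (x), neighbours 90 mm (y); 0-2 far row (+x), 3-5 near row, each from +y to -y. Taken at the start.
- pocket3 (a point): Centre of a pocket's floor, 8 mm above the table, in the fixed dark grey packing tray (172 x 268 mm, top 18 mm above the table). Pocket 55 x 55 mm, 10 mm deep, chamfered; x, y along its sides. Tray of 2 rows of 3: rows 85 mm apart (x), neighbours 90 mm (y); 0-2 far row (+x), 3-5 near row, each from +y to -y. Free at the start.
- pocket4 (a point): Centre of a pocket's floor, 8 mm above the table, in the fixed dark grey packing tray (172 x 268 mm, top 18 mm above the table). Pocket 55 x 55 mm, 10 mm deep, chamfered; x, y along its sides. Tray of 2 rows of 3: rows 85 mm apart (x), neighbours 90 mm (y); 0-2 far row (+x), 3-5 near row, each from +y to -y. Free at the start.
- pocket5 (a point): Centre of a pocket's floor, 8 mm above the table, in the fixed dark grey packing tray (172 x 268 mm, top 18 mm above the table). Pocket 55 x 55 mm, 10 mm deep, chamfered; x, y along its sides. Tray of 2 rows of 3: rows 85 mm apart (x), neighbours 90 mm (y); 0-2 far row (+x), 3-5 near row, each from +y to -y. Free at the start.
- basket_bar (a point): Wire basket 90 x 114 mm, 40 mm deep, on a rigid bail, 0.2 kg. Point: middle of the bail's top bar, in a grip sleeve (14 mm thick along x, 32 long along y, 16 high); y along the bar (8 mm thick, 110 long), z up. Rim 75 mm and underside 115 mm below this point; the bail's upright wires are 55 mm to either side.
- stand_from_seat (a point): Fixed steel stand; the basket hangs here at the start. Two prongs 76 mm apart (8 mm thick) point along -x of this frame; a bail bar lies across both. Point: where the middle of a hung bar rests, 200 mm up; y along the bar. Seat level 17 mm either way in x; tips (37 mm out) rise 22 mm above it: carry the bar 30 mm above the seat, over the tips, along x. Post 78 mm behind, no higher than 25 mm.
- stand_to_seat (a point): Fixed steel stand; empty at the start, the basket's new place. Two prongs 76 mm apart (8 mm thick) point along -x of this frame; a bail bar lies across both. Point: where the middle of a hung bar rests, 200 mm up; y along the bar. Seat level 17 mm either way in x; tips (37 mm out) rise 22 mm above it: carry the bar 30 mm above the seat, over the tips, along x. Post 78 mm behind, no higher than 25 mm.
- wit1_center (a point): Loose white ceramic witness disc, 28 mm across, 10 mm thick, lying in the basket; point at its centre.
- wit2_center (a point): Loose white ceramic witness disc, 28 mm across, 10 mm thick, lying in the basket; point at its centre.
- gauge_mid (a point): Double-ended plug gauge, 154 mm long, 0.3 kg: a dark handle 20 x 20 mm in section, 110 mm long, along x, with a square light-metal head 40 x 40 mm, 22 mm long, on each end. Point at its middle, on the handle's axis; at the start it lies on its heads, axis 20 mm above the table.
- cradle_seat (a point): Fixed wooden cradle for the gauge: base 100 x 70 mm, 10 mm high, two notched uprights (10 mm thick) 80 mm apart along x. The handle lies in both notches, heads outside. Point: where the gauge's middle then lies, 44 mm above the table; x along the handle (either way round). Notches 26 mm wide at the bottom, 36 at the top; cheeks end 10 mm above this point.
- bowl: Steel bowl, 130 mm across, 50 mm high, not part of the job, leave it alone. Origin at the centre of its underside.
- disc: Round cream lid lying flat, 80 mm across, 10 mm thick, not part of the job, leave it alone. Origin at the centre of its underside.
- round1: Round cream crucible, 72 mm across, 50 mm high, not part of the job, leave it alone. Origin at the centre of its underside.
- round2: Round cream crucible, 72 mm across, 50 mm high, not part of the job, leave it alone. Origin at the centre of its underside.
- brick: Refractory brick 110 x 55 x 35 mm, not part of the job, leave it alone. Origin at the centre of its underside.
Things that resemble listed ones, but are neither listed nor needed, are in the scene too. What is shaped like the part that bears c2_mid but orange is not meant.

How it is judged:
On the way, in this order (a step that is already met when the one before it is completed fails the run):
1. every loose crucible present is mouth-down in a pocket and let go (angle between each of c1_mid, c2_mid, c3_mid, c4_mid's own z axis and vertical above 3.02 rad and ((horizontal distance between c1_mid and pocket0 below 0.007 m and distance between c1_mid and pocket0 below 0.0325 m) or (horizontal distance between c1_mid and pocket1 below 0.007 m and distance between c1_mid and pocket1 below 0.0325 m) or (horizontal distance between c1_mid and pocket2 below 0.007 m and distance between c1_mid and pocket2 below 0.0325 m) or (horizontal distance between c1_mid and pocket3 below 0.007 m and distance between c1_mid and pocket3 below 0.0325 m) or (horizontal distance between c1_mid and pocket4 below 0.007 m and distance between c1_mid and pocket4 below 0.0325 m) or (horizontal distance between c1_mid and pocket5 below 0.007 m and distance between c1_mid and pocket5 below 0.0325 m)) and linear speed of each of c1, c2, c3, c4 below 0.03 m/s and contact force between the fingers and c1 below 0.2 N and ((horizontal distance between c2_mid and pocket0 below 0.007 m and distance between c2_mid and pocket0 below 0.0325 m) or (horizontal distance between c2_mid and pocket1 below 0.007 m and distance between c2_mid and pocket1 below 0.0325 m) or (horizontal distance between c2_mid and pocket2 below 0.007 m and distance between c2_mid and pocket2 below 0.0325 m) or (horizontal distance between c2_mid and pocket3 below 0.007 m and distance between c2_mid and pocket3 below 0.0325 m) or (horizontal distance between c2_mid and pocket4 below 0.007 m and distance between c2_mid and pocket4 below 0.0325 m) or (horizontal distance between c2_mid and pocket5 below 0.007 m and distance between c2_mid and pocket5 below 0.0325 m)) and contact force between the fingers and c2 below 0.2 N and ((horizontal distance between c3_mid and pocket0 below 0.007 m and distance between c3_mid and pocket0 below 0.0325 m) or (horizontal distance between c3_mid and pocket1 below 0.007 m and distance between c3_mid and pocket1 below 0.0325 m) or (horizontal distance between c3_mid and pocket2 below 0.007 m and distance between c3_mid and pocket2 below 0.0325 m) or (horizontal distance between c3_mid and pocket3 below 0.007 m and distance between c3_mid and pocket3 below 0.0325 m) or (horizontal distance between c3_mid and pocket4 below 0.007 m and distance between c3_mid and pocket4 below 0.0325 m) or (horizontal distance between c3_mid and pocket5 below 0.007 m and distance between c3_mid and pocket5 below 0.0325 m)) and contact force between the fingers and c3 below 0.2 N and ((horizontal distance between c4_mid and pocket0 below 0.007 m and distance between c4_mid and pocket0 below 0.0325 m) or (horizontal distance between c4_mid and pocket1 below 0.007 m and distance between c4_mid and pocket1 below 0.0325 m) or (horizontal distance between c4_mid and pocket2 below 0.007 m and distance between c4_mid and pocket2 below 0.0325 m) or (horizontal distance between c4_mid and pocket3 below 0.007 m and distance between c4_mid and pocket3 below 0.0325 m) or (horizontal distance between c4_mid and pocket4 below 0.007 m and distance between c4_mid and pocket4 below 0.0325 m) or (horizontal distance between c4_mid and pocket5 below 0.007 m and distance between c4_mid and pocket5 below 0.0325 m)) and contact force between the fingers and c4 below 0.2 N), for 0.2 s.
2. the basket hangs on the other stand (x of basket_bar in the frame of stand_to_seat between -0.025 and 0.06 m and y of basket_bar in the frame of stand_to_seat between -0.014 and 0.014 m and z of basket_bar in the frame of stand_to_seat between -0.005 and 0.014 m and angle between basket_bar's own z axis and vertical below 0.15 rad and angle between the y axis of basket_bar and the y axis of stand_to_seat, either way round below 0.35 rad and contact force between the fingers and basket below 0.2 N), for 0.2 s.
At the end, for the whole second after the job is handed in: Every loose crucible mouth-down (7 deg) on a pocket floor, within 7 mm of its centre; the packed one still in its pocket; basket hung across both prongs of the other stand, bar over the prongs, level (9 deg), discs inside; gauge in both notches, within 12 mm and 6 deg. All released, at rest (all of step 1 and all of step 2 and distance between gauge_mid and cradle_seat below 0.012 m and angle between the x axis of gauge_mid and the x axis of cradle_seat, either way round below 0.1 rad and linear speed of gauge below 0.03 m/s and contact force between the fingers and gauge below 0.2 N and z of each of wit1_center, wit2_center in the frame of basket_bar below -0.07 m and distance between each of wit1_center, wit2_center and basket_bar below 0.125 m and linear speed of basket below 0.05 m/s and horizontal distance between packed_mid and pocket2 below 0.007 m and angle between packed_mid's own z axis and vertical above 3.02 rad); the robot touches nothing.
It fails at once if the basket is tipped more than 30 degrees (angle between basket_bar's own z axis and vertical above 0.52 rad).
It fails at once if the basket is dropped, or left at rest and unheld away from both stands (height (world z) of basket_bar below 0.135 m or (contact force between the fingers and basket below 0.02 N and distance between basket_bar and stand_to_seat above 0.09 m and distance between basket_bar and stand_from_seat above 0.09 m and linear speed of basket below 0.02 m/s)).
It fails at once if the crucible already packed is taken out of its pocket (distance of packed_mid from where it was at the start of the episode above 0.015 m).
It fails at once if a bystander is pushed aside by more than 4 cm (distance of any of bowl, disc, round1, round2, brick from where it was at the start of the episode above 0.04 m).
Of c1, c2, c3, c4 only 2 to 4 are there at a start; the rules pass over those that are not, and their reading is None.
At some moment in a run one of c1, c2, c3, c4, gauge may be knocked a few centimetres aside while the robot is not near it.
It also fails if it takes over 210 s, if anything falls off the work surface, if the arm or the gripper's body presses on something with over 40 N, if the wrist force passes 120 N, or if a joint passes its speed limit or range.

## Working session

There is one attempt and no reset: what is moved stays moved. The work goes in short steps, each a Python script; the robot and the scene stay as the last script left them, time stands still between calls to the robot, and variables do not carry over. Pictures are saved under pics/ and viewed, at most 19 in all, crops included, and the job is handed in when it is done.

```bash
ls; mkdir -p pics
cat > h.py <<'E'
from cell import *
import numpy as np, cv2
from scipy.spatial.transform import Rotation as R
def snap(cam):
    s=get_state(); f=grab_frame(cam)
    if cam=="wrist":
        T=np.eye(4);T[:3,:3]=R.from_rotvec(s["eef_rot"]).as_matrix();T[:3,3]=s["position"]
        f["cam_to_world"]=T@np.array(f["T_tool_cam"])
    return f
def ray(f,px):
    u=np.array([(px[0]-f["cx"])/f["fx"],(px[1]-f["cy"])/f["fy"]]);v=u.copy()
    for _ in range(20): v=u/(1+f["k1"]*(v@v))
    M=np.array(f["cam_to_world"]);return M[:3,3],M[:3,:3]@np.array([v[0],v[1],1.])
def at_z(f,px,z):
    o,d=ray(f,px);return o+d*(z-o[2])/d[2]
def proj(f,p):
    M=np.linalg.inv(np.array(f["cam_to_world"]));c=M[:3,:3]@np.array(p)+M[:3,3]
    v=c[:2]/c[2];v=v*(1+f["k1"]*(v@v));return np.array([v[0]*f["fx"]+f["cx"],v[1]*f["fy"]+f["cy"]])
def save(f,name): cv2.imwrite("pics/"+name,f["img"][:,:,::-1])
E
python3 - <<'E'
from h import *
for c in ("top","side"):
    f=snap(c);save(f,c+"0.png");print(c,np.round(f["cam_to_world"],3).tolist(),f["fx"],f["k1"])
    for n,z in [("c1_mid",.025),("c4_mid",.03),("packed_mid",.038),("pocket0",.008),("pocket1",.008),("pocket3",.008),("pocket5",.008),("basket_bar",.2),("stand_from_seat",.2),("stand_to_seat",.2),("gauge_mid",.02),("cradle_seat",.044)]:
        for d in tip_of(c,n)[:6]: print(n,np.round(d["centre"]),round(d["score"],2),np.round(at_z(f,d["centre"],z)[:2],3))
E
```

```text
pics
top [[0.012, -0.998, 0.068, 0.391], [-1.0, -0.013, -0.008, 0.021], [0.008, -0.068, -0.998, 1.468], [0.0, 0.0, 0.0, 1.0]] 499.4403515856091 -0.1345239979067648
c1_mid [408. 192.] 0.25 [ 0.543 -0.236]
c4_mid [299. 222.] 0.86 [0.452 0.08 ]
packed_mid [408. 188.] 0.83 [ 0.552 -0.235]
packed_mid [210. 254.] 0.38 [0.355 0.333]
packed_mid [467. 195.] 0.33 [ 0.536 -0.408]
pocket0 [410. 215.] 0.96 [ 0.476 -0.245]
pocket0 [346. 194.] 0.86 [ 0.535 -0.056]
pocket0 [380. 221.] 0.8 [ 0.459 -0.156]
pocket0 [373. 195.] 0.76 [ 0.533 -0.135]
pocket0 [410. 189.] 0.75 [ 0.553 -0.246]
pocket1 [410. 215.] 0.96 [ 0.476 -0.245]
pocket1 [346. 194.] 0.86 [ 0.535 -0.056]
pocket1 [380. 221.] 0.8 [ 0.459 -0.156]
pocket1 [373. 195.] 0.76 [ 0.533 -0.135]
pocket1 [410. 189.] 0.75 [ 0.553 -0.246]
pocket3 [410. 215.] 0.96 [ 0.476 -0.245]
pocket3 [346. 194.] 0.86 [ 0.535 -0.056]
pocket3 [380. 221.] 0.8 [ 0.459 -0.156]
pocket3 [373. 195.] 0.76 [ 0.533 -0.135]
pocket3 [410. 189.] 0.75 [ 0.553 -0.246]
pocket5 [410. 215.] 0.96 [ 0.476 -0.245]
pocket5 [346. 194.] 0.86 [ 0.535 -0.056]
pocket5 [380. 221.] 0.8 [ 0.459 -0
[... 1248 characters left out ...]
0.561 -0.242]
pocket3 [376. 270.] 0.7 [ 0.543 -0.154]
pocket3 [346. 283.] 0.57 [ 0.457 -0.165]
pocket5 [366. 308.] 0.95 [ 0.466 -0.254]
pocket5 [327. 260.] 0.87 [ 0.443 -0.074]
pocket5 [354. 247.] 0.8 [ 0.526 -0.055]
pocket5 [400. 293.] 0.8 [ 0.561 -0.242]
pocket5 [376. 270.] 0.7 [ 0.543 -0.154]
pocket5 [346. 283.] 0.57 [ 0.457 -0.165]
basket_bar [438. 281.] 0.79 [ 0.536 -0.397]
basket_bar [356. 247.] 0.56 [ 0.436 -0.253]
stand_from_seat [439. 288.] 0.81 [ 0.529 -0.413]
stand_from_seat [442. 256.] 0.64 [ 0.581 -0.341]
stand_to_seat [399. 294.] 0.7 [ 0.455 -0.397]
gauge_mid [331. 340.] 0.79 [ 0.356 -0.317]
cradle_seat [326. 259.] 0.71 [ 0.427 -0.105]
cradle_seat [339. 178.] 0.44 [0.595 0.211]
```

Run:
```python
import cv2
a=cv2.imread("pics/top0.png")[90:300,130:530]; cv2.imwrite("pics/top0c.png",cv2.resize(a,(800,420),interpolation=cv2.INTER_CUBIC))
```

```text
(no output)
```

View pics/top0c.png

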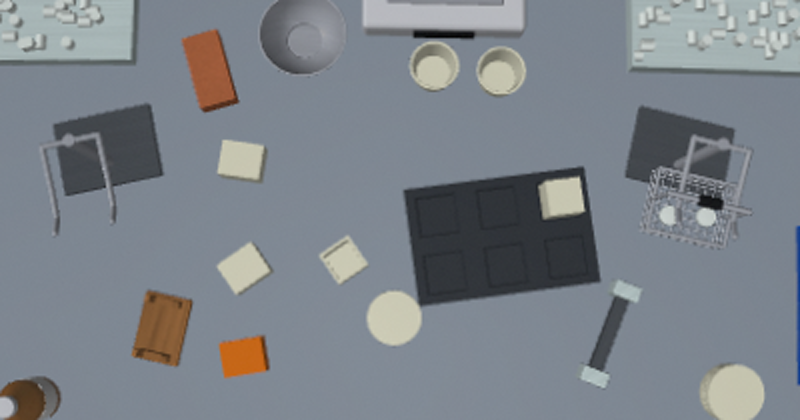

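View pics/side0.png

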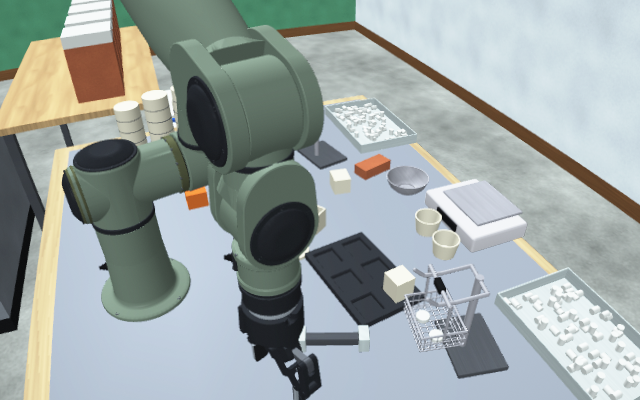

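Top view (crop = (px−130, py−90)×2): loose crucibles are at px (251,170), (252,224) and mouth-up (301,220), with the orange decoy at (252,268). The tray is centred at about (380,207), the gauge at (435,257) and the cradle at (211,254). The basket stand is on the right and the empty stand on the left. In the side view the arm hides the crucibles. I'll look closer with the wrist camera.

Run:
```python
from h import *
D=R.from_matrix([[1,0,0],[0,-1,0],[0,0,-1]])  # tool down, closes along y
print(np.round(snap("wrist")["T_tool_cam"],3).tolist())
def go(p,yaw):
    for y in (yaw,yaw+np.pi,yaw-np.pi):
        r=(R.from_euler('z',y)*D).as_rotvec()
        if ik(p,r) is not None: movep(p,r);return
    print("noik",p)
for name,p,yaw in [("tray",[.43,-.16,.38],1.57),("cru",[.40,.13,.38],1.57)]:
    go(p,yaw); f=snap("wrist"); save(f,"w_"+name+".png")
    print(name,get_state()["clock"],get_state()["q"])
    for n,z in ([("pocket0",.008),("packed_mid",.038),("gauge_mid",.02)] if name=="tray" else [("c1_mid",.025),("c4_mid",.03),("cradle_seat",.044)]):
        for d in tip_of("wrist",n)[:7]: print(n,np.round(d["centre"]),round(d["score"],2),np.round(at_z(f,d["centre"],z)[:2],4))
a=[cv2.imread(f"pics/w_{n}.png") for n in("tray","cru")]
cv2.imwrite("pics/w2.png",cv2.resize(np.vstack(a),(480,600),interpolation=cv2.INTER_AREA))
```

```text
[[-0.001, -0.964, -0.266, 0.069], [1.0, -0.0, -0.0, -0.001], [0.0, -0.266, 0.964, -0.143], [0.0, 0.0, 0.0, 1.0]]
tray 3.05 [-5.18904733e-01  9.59856679e-02 -1.10612363e-01  1.36504958e+00
 -2.20403465e-04  1.05432995e+00]
pocket0 [396.  77.] 0.85 [ 0.5332 -0.0624]
pocket0 [345. 213.] 0.73 [ 0.4659 -0.2569]
pocket0 [327.  85.] 0.61 [ 0.4386 -0.0719]
pocket0 [342. 149.] 0.59 [ 0.4607 -0.1608]
pocket0 [398. 146.] 0.58 [ 0.5405 -0.157 ]
packed_mid [407. 209.] 0.9 [ 0.5515 -0.2413]
gauge_mid [274. 252.] 0.86 [ 0.3578 -0.3149]
cru 4.375 [ 1.36416343e-01  2.01647943e-02 -1.90927491e-01  1.35969958e+00
 -4.10438427e-04  1.70955369e+00]
c4_mid [364. 192.] 0.68 [0.4619 0.071 ]
```

View pics/w2.png

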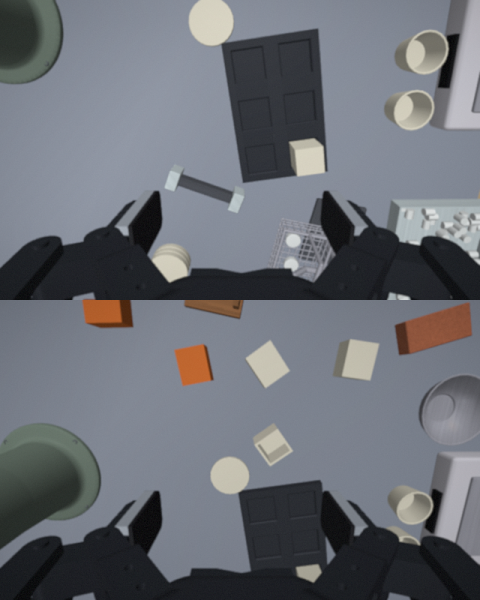

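Top half (tray view): pockets are clear, the packed crucible is at about (307,157) and the gauge at (203,188). Bottom half: lying crucibles are at (355,360) and (268,364), the mouth-up one at (272,444), and oranges are at (195,365) and (108,313). No mouths show on the lying ones, so I'll take oblique views from both sides and fit box models to the silhouettes.

```bash
cat >> h.py <<'E'
from scipy.optimize import minimize
D=R.from_matrix([[1,0,0],[0,-1,0],[0,0,-1]])
def go(p,yaw,pre=R.identity()):
    q0=np.array(get_state()["q"]);best=None
    for y in (yaw,yaw+np.pi):
        r=(R.from_euler('z',y)*pre*D).as_rotvec();q=ik(p,r)
        if q is not None and (best is None or abs(np.array(q)-q0).max()<best[0]): best=(abs(np.array(q)-q0).max(),r)
    if best is None: raise Exception(f"noik {p}")
    movep(p,best[1])
def cream(f):
    h=cv2.cvtColor(f["img"],cv2.COLOR_RGB2HSV); i=f["img"].astype(int)
    return ((i[...,0]-i[...,2]>8)&(h[...,1]<110)&(h[...,2]>60)).astype(np.uint8)
def blob(f,p):
    n,l=cv2.connectedComponents(cream(f));u=proj(f,p).astype(int)
    if not(0<=u[0]<640 and 0<=u[1]<400):return None
    k=l[u[1],u[0]]
    return (l==k).astype(np.uint8) if k else None
def boxpts(c,yaw,half): 
    P=np.array([[a,b,d] for a in(-1,1) for b in(-1,1) for d in(-1,1)])*half
    return R.from_euler('z',yaw).apply(P)+c
def fitbox(views,c,half,yaws):
    """views: list of (frame, mask). fit x,y,yaw of a box by silhouette IoU"""
    c=np.array(c,float);S=3
    big=[(f,cv2.resize(m,None,fx=S,fy=S,interpolation=cv2.INTER_LINEAR)) for f,m in views]
    def cost(v):
        e=0
        for f,m in big:
            P=np.array([proj(f,p) for p in boxpts([c[0]+v[0],c[1]+v[1],c[2]],v[2]*10,half)])*S+(S-1)/2
            k=np.zeros_like(m);cv2.fillConvexPoly(k,cv2.convexHull(P.round().astype(np.int32)),1)
            e+=1-(k&m).sum()/max(1,(k|m).sum())
        return e/len(big)
    res=[minimize(cost,[0,0,y/10],method="Nelder-Mead",options=dict(initial_simplex=np.array([[0,0,y/10],[.008,0,y/10],[0,.008,y/10],[0,0,y/10+.03]]),maxiter=80)) for y in yaws]
    r=min(res,key=lambda r:r.fun);return c[0]+r.x[0],c[1]+r.x[1],r.x[2]*10,r.fun
E
python3 - <<'E'
from h import *
f0=snap("top");V=[]
for k,(p,yaw) in enumerate([([.47,-.03,.27],1.57),([.47,.45,.27],-1.57)]):
    q=ik(p,(R.from_euler('z',yaw)*D).as_rotvec())
    r=(R.from_euler('z',yaw)*D).as_rotvec()
    movep(p,r);f=snap("wrist");V.append(f);save(f,f"ob{k}.png")
import pickle;pickle.dump((f0,V),open("v.pkl","wb"))
for n,px,z,half in [("A",(251,170),.025,[.03,.025,.025]),("B",(252,224),.025,[.03,.025,.025]),("C4",(301,220),.03,[.025,.025,.03])]:
    c=at_z(f0,px,z);vs=[(f,m) for f in [f0]+V for m in [blob(f,c)] if m is not None]
    print(n,c,[int(m.sum()) for _,m in vs],np.round(fitbox(vs,c,half,np.arange(0,3.1,.5) if n!="C4" else [0,.5,1]),4))
print(get_state()["clock"])
cv2.imwrite("pics/ob.png",cv2.resize(np.hstack([v["img"][:330,:,::-1] for v in V]),(800,206),interpolation=cv2.INTER_AREA))
a=np.vstack([v["img"][:300,100:560,::-1] for v in V]);cv2.imwrite("pics/ob.png",a)
E
```

```text
A [0.60152809 0.22184095 0.025     ] [399] [0.6016 0.2233 1.4155 0.1147]Traceback (most recent call last):
  File "<stdin>", line 10, in <module>
  File "h.py", line 51, in fitbox
    res=[minimize(cost,[0,0,y/10],method="Nelder-Mead",options=dict(initial_simplex=np.array([[0,0,y/10],[.008,0,y/10],[0,.008,y/10],[0,0,y/10+.03]]),maxiter=80)) for y in yaws]
         ~~~~~~~~^^^^^^^^^^^^^^^^^^^^^^^^^^^^^^^^^^^^^^^^^^^^^^^^^^^^^^^^^^^^^^^^^^^^^^^^^^^^^^^^^^^^^^^^^^^^^^^^^^^^^^^^^^^^^^^^^^^^^^^^^^^^^^^^^^^^^^^^^^^^^^^^^
    res = _minimize_neldermead(fun, x0, args, callback, bounds=bounds,
                               **options)
    fsim[k] = func(sim[k])
              ~~~~^^^^^^^^
    fx = function(np.copy(x), *(wrapper_args + args))
  File "h.py", line 50, in cost
    return e/len(big)
           ~^~~~~~~~~
ZeroDivisionError: division by zero
```

Run:
```python
from h import *
import pickle
f0,V=pickle.load(open("v.pkl","rb"))
a=np.vstack([v["img"][:300,60:580,::-1] for v in V]);cv2.imwrite("pics/ob.png",a)
for f in V:
    for p in ([.60,.223,.025],[.45,.21,.025],[.453,.08,.03]):
        u=proj(f,p).astype(int);print(u,f["img"][u[1],u[0]] if 0<=u[1]<400 and 0<=u[0]<640 else None)
```

```text
[ 460 -104] None
[298 -89] None
[303  57] [223 221 205]
[184 -75] None
[344 -92] None
[ 343 -273] None
```

View pics/ob.png

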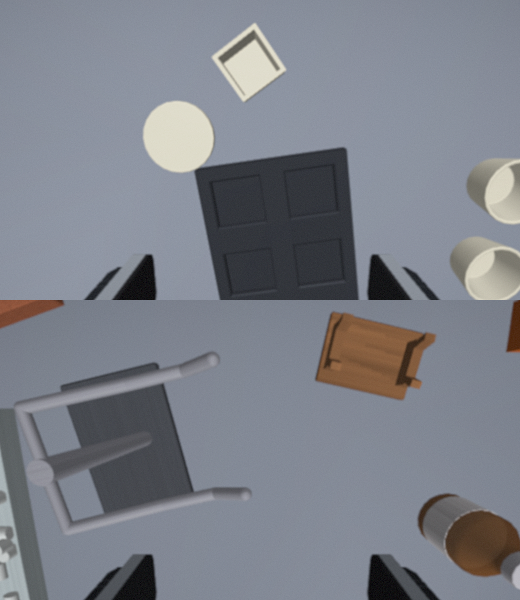

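Upper view: mouth-up crucible at (250,62), lid, and two tray rows. Lower view: the empty stand's two prongs and the cradle. The lying crucibles are out of view because the camera looks back toward the fingers, so I'll tilt the tool.

Run:
```python
from h import *
import pickle
f0o=pickle.load(open("v.pkl","rb"))[1][0]
V=[]
for k,(p,yaw) in enumerate([([.5,.42,.3],-1.57),([.5,-.0,.3],1.57)]):
    r=(R.from_euler('z',yaw)*R.from_euler('y',-.5)*D).as_rotvec()
    movep(p,r);f=snap("wrist");V.append(f)
f0=snap("top");pickle.dump((f0,V,f0o),open("v.pkl","wb"))
A=([.602,.223,.025],[.03,.025,.025]);B=([.452,.214,.025],[.03,.025,.025]);C=([.453,.08,.03],[.025,.025,.03])
for n,(c,half) in zip("ABC",(A,B,C)):
    vs=[(f,m) for f in V+([f0o] if n=="C" else []) for m in [blob(f,c)] if m is not None]
    print(n,[int(m.sum()) for _,m in vs],np.round(fitbox(vs,c,half,np.arange(0,3.1,.5) if n!="C" else [0,.5,1]),4) if vs else None)
print(get_state()["clock"])
cv2.imwrite("pics/ob2.png",np.vstack([v["img"][:300,60:600,::-1] for v in V]))
```

```text
A [2579, 2339] [0.6023 0.2227 1.4016 0.0732]
B [2566, 2305] [0.4459 0.2148 2.1714 0.0772]
C [2072, 1938, 3041] [0.4591 0.0721 0.6293 0.0858]
9.8833
```

View pics/ob2.png

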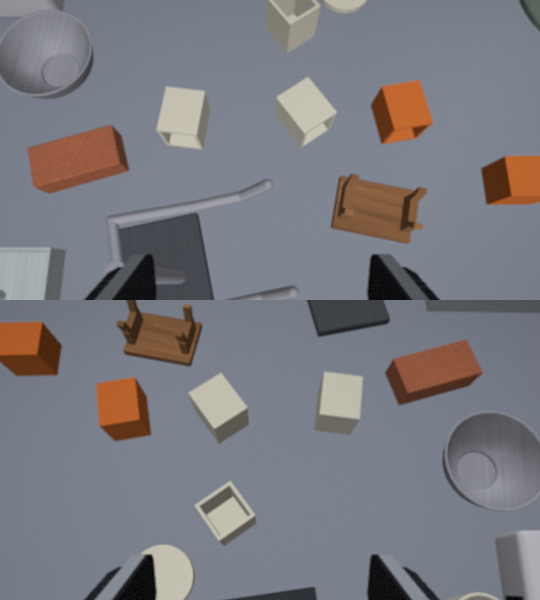

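Upper view (from +y): both lying crucibles show their mouths toward the camera, at (183,118) and (305,110). So A's mouth points about +y (yaw 1.40) and B's points (−x,+y) (yaw 2.17). The oranges at (400,110) and (510,180) are decoys. Next I'll fit the tray and check reachability.

```bash
cat >> h.py <<'E'
def frame_wrist(img,p,rot,ref):
    f=dict(ref);f["img"]=img;T=np.eye(4);T[:3,:3]=rot.as_matrix();T[:3,3]=p
    f["cam_to_world"]=T@np.array(ref["T_tool_cam"]);return f
Z=np.array([0,0,1.])
def toolpose(grasp,t,s):
    """tool z=t, closing axis s -> list of 2 (tcp, rot)"""
    t=t/np.linalg.norm(t);out=[]
    for k in(1,-1):
        y=k*s;out.append((grasp+.019*t,R.from_matrix(np.column_stack([np.cross(y,t),y,t]))))
    return out
def obj(m,up): # object rotation: columns side, up, mouth
    return np.column_stack([np.cross(up,m),up,m])
def grasp_pts(c,O,off,th=np.pi/4):
    """off=(up,mouth) offset of grasp point; tool tilted th from -up toward mouth"""
    s,u,m=O.T;return toolpose(np.array(c)+off[0]*u+off[1]*m,-np.cos(th)*u+np.sin(th)*m,s)
E
python3 - <<'E'
from h import *
import pickle
f0,V,fo=pickle.load(open("v.pkl","rb"))
ftop=dict(f0);ftop["img"]=cv2.imread("pics/top0.png")[:,:,::-1]
fw=frame_wrist(cv2.imread("pics/w_tray.png")[:,:,::-1],[.43,-.16,.38],R.from_euler('z',1.57)*D,fo)
def traymask(f):
    m=(f["img"].max(2)<75).astype(np.uint8);pk=blob(f,[.552,-.238,.04])
    n,l=cv2.connectedComponents(m);u=proj(f,[.5,-.155,.018]).astype(int)
    m=(l==l[u[1],u[0]]).astype(np.uint8);m|=pk
    return cv2.morphologyEx(m,cv2.MORPH_CLOSE,np.ones((9,9)))
vs=[(f,traymask(f)) for f in(ftop,fw)];print([int(m.sum()) for _,m in vs])
for v in (vs,vs[:1],vs[1:]): print("tray",np.round(fitbox(v,[.5,-.155,.009],[.086,.134,.009],[0,.12]),4))
for f in (ftop,fw): print("packed",np.round(fitbox([(f,blob(f,[.552,-.238,.04]))],[.552,-.238,.038],[.025,.025,.03],[.1]),4))
x,y,w,_=fitbox(vs,[.5,-.155,.009],[.086,.134,.009],[.1])
P=[np.array([x,y,.008])+R.from_euler('z',w).apply([a,b,0]) for a in(.0425,-.0425) for b in(.09,0,-.09)]
print(np.round(P,4).tolist())
tx=R.from_euler('z',w).apply([1,0,0])
for th in (.6,.785,.95):
  print("th",th)
  for n,c,yaw in(("A",[.6023,.2227,.025],1.4016),("B",[.4459,.2148,.025],2.1714),("C",[.47,.08,.025],2.2)):
    m=np.array([np.cos(yaw),np.sin(yaw),0]);print(n,[[ik((p+d*Z).tolist(),r.as_rotvec()) is not None for d in(0,.12)] for p,r in grasp_pts(c,obj(m,Z),(.003,-.012),th)])
  for k in(0,3,5): print("place",k,[[ik((p+d*Z).tolist(),r.as_rotvec()) is not None for d in(0,.12)] for p,r in grasp_pts(P[k]+.03*Z,obj(-Z,-tx),(.003,-.012),th)])
for yaw in .629+np.arange(4)*np.pi/2: 
  u=np.array([np.cos(yaw),np.sin(yaw),0])
  print("C up",round(yaw,2),[[ik((p+d*Z).tolist(),r.as_rotvec()) is not None for d in(0,.12)] for p,r in grasp_pts([.459,.072,.03],obj(Z,-u),(0,.01),-np.pi/4)],grasp_pts([.459,.072,.03],obj(Z,-u),(0,.01),-np.pi/4)[0][1].as_matrix()[:,2].round(2),
   "lay",[[ik((p+d*Z).tolist(),r.as_rotvec()) is not None for d in(0,.12)] for p,r in grasp_pts([.459,.072,.025],obj(u,Z),(0,.01),-np.pi/4)])
E
```

```text
[5201, 22734]
tray [ 0.4985 -0.1588  0.1439  0.0355]
tray [ 0.4983 -0.159   0.1421  0.0419]
tray [ 0.4995 -0.1582  0.1448  0.0278]
packed [ 0.5511 -0.2407  0.1241  0.0688]
packed [ 0.554  -0.2395  0.1465  0.0264]
[[0.5291, -0.0633, 0.008], [0.5415, -0.1524, 0.008], [0.5539, -0.2416, 0.008], [0.4449, -0.075, 0.008], [0.4573, -0.1641, 0.008], [0.4697, -0.2533, 0.008]]
th 0.6
A [[True, True], [True, True]]
B [[True, True], [True, True]]
C [[True, True], [True, True]]
place 0 [[False, True], [False, True]]
place 3 [[False, False], [False, False]]
place 5 [[True, True], [True, True]]
th 0.785
A [[True, True], [True, True]]
B [[True, True], [True, True]]
C [[True, True], [True, True]]
place 0 [[True, True], [True, True]]
place 3 [[False, True], [False, True]]
place 5 [[True, True], [True, True]]
th 0.95
A [[True, True], [True, True]]
B [[True, True], [True, True]]
C [[True, True], [True, True]]
place 0 [[True, True], [True, True]]
place 3 [[True, True], [True, True]]
place 5 [[True, True], [True, True]]
C up 0.63 [[True, True], [True, True]] [ 0.57  0.42 -0.71] lay [[True, True], [True, True]]
C up 2.2 [[True, True], [True, True]] [-0.42  0.57 -0.71] lay [[True, True], [True, True]]
C up 3.77 [[True, True], [True, True]] [-0.57 -0.42 -0.71] lay [[True, True], [True, True]]
C up 5.34 [[True, True], [True, True]] [ 0.42 -0.57 -0.71] lay [[True, True], [True, True]]
```

```bash
cat >> h.py <<'E'
TRAY=(.4990,-.1585,.1443); TH=.87
def pocket(k):
    x,y,w=TRAY;return np.array([x,y,.008])+R.from_euler('z',w).apply([(.0425,-.0425)[k//3],(.09,0,-.09)[k%3],0])
TX=R.from_euler('z',TRAY[2]).apply([1,0,0])
def mv(p,r): movep(list(p),r.as_rotvec())
def ml(p,v=.15,**k): return move_l(list(p),velocity=v,**k)
def qd(p,r):
    q=ik(list(p),r.as_rotvec());return 9 if q is None else abs(np.array(q)-get_state()["q"]).max()
def st(tag):
    s=get_state();print(tag,"t",round(s["clock"],1),"pos",np.round(s["position"],4),"gap",round(s["finger_gap"],3),"gf",round(s["grasp_force"],1),"F",np.round(s["contact_force"],1))
OFF=(.003,-.012)
def pick_lying(c,yaw,n=40):
    m=np.array([np.cos(yaw),np.sin(yaw),0]);ps=grasp_pts(c,obj(m,Z),OFF,TH)
    k=int(np.argmin([qd(p,r) for p,r in ps]));p,r=ps[k];t=r.as_matrix()[:,2]
    let_go();mv(p-.13*t+.03*Z,r);ml(p-.10*t);st("pre");ml(p,.1);grab(n);st("grab")
    ml(p+.15*Z,.2);st("lift");return k
def place(kpock,k):
    c=pocket(kpock)+.03*Z;p,r=grasp_pts(c,obj(-Z,-TX),OFF,TH)[k];t=r.as_matrix()[:,2]
    mv(p+.10*Z,r);ml(p+.015*Z,.15)
    print("touch",ml(p-.002*Z,.03,until_force=8));st("down")
def release(t=.09):
    let_go();s=get_state();z=R.from_rotvec(s["eef_rot"]).as_matrix()[:,2]
    p=np.array(s["position"]);ml(p-t*z,.15);st("rel")
E
python3 - <<'E'
from h import *
k=pick_lying([.6023,.2227,.025],1.4016);print(k)
place(0,k)
f=snap("top");save(f,"a1.png");f=snap("side");save(f,"a1s.png")
E
python3 -c "
import cv2,numpy as np
a=cv2.imread('pics/a1s.png')[150:400,200:500];b=cv2.imread('pics/a1.png')[150:290,310:470]
cv2.imwrite('pics/a1v.png',np.hstack([cv2.resize(a,(480,400)),cv2.resize(b,(320,400))]))"
```

```text
pre t 11.5 pos [0.5906 0.1494 0.0815] gap 1.003 gf 0.0 F [ 0.6 -0.1  0. ]
grab t 13.1 pos [0.603  0.225  0.0163] gap 0.579 gf 41.6 F [-1.7 -2.7  5.2]
lift t 14.0 pos [0.6018 0.2251 0.1643] gap 0.582 gf 41.3 F [-0.4  0.7 -2.9]
1
touch True
down t 17.1 pos [ 0.5375 -0.0625  0.0346] gap 0.581 gf 40.6 F [-1.2 -1.5  2.5]
```

View pics/a1v.png

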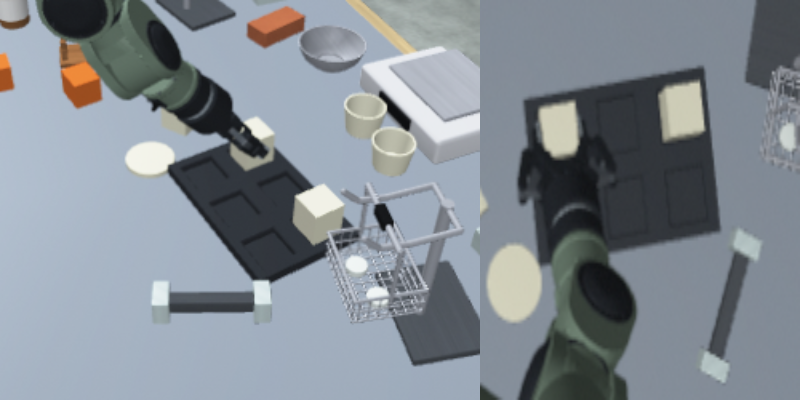

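The crucible is mouth-down at pocket 0, and the contact height (34.6 mm against 35.5 expected) says it is seated. I'll release, re-look at B, and place it in pocket 3.

```bash
cat >> h.py <<'E'
def nearblob(f,p,amin=1200,amax=6000):
    n,l,s,c=cv2.connectedComponentsWithStats(cream(f));u=proj(f,p)
    k=[i for i in range(1,n) if amin<s[i,4]<amax]
    if not k:return None,None
    i=min(k,key=lambda i:np.hypot(*(c[i]-u)));return (l==i).astype(np.uint8),np.hypot(*(c[i]-u))
def relook(p,yaw,c,half,yaws):
    r=R.from_euler('z',yaw)*R.from_euler('y',-.5)*D
    mv(p,r);f=snap("wrist");m,d=nearblob(f,c);ys,xs=np.nonzero(m)
    c=at_z(f,(xs.mean(),ys.mean()),c[2]);r=fitbox([(f,m)],c,half,yaws);print("relook",np.round(r,4),"px",round(d,1));return r,f
E
python3 - <<'E'
from h import *
release();s=get_state();ml(np.array(s["position"])+.1*Z,.2)
(x,y,w,e),f=relook([.5,0,.3],1.57,[.4459,.2148,.025],[.03,.025,.025],[1.9,2.17,2.5])
assert e<.12
x,y=(x+.4459)/2 if abs(x-.4459)<.006 else x,(y+.2148)/2 if abs(y-.2148)<.006 else y
k=pick_lying([x,y,.025],w)
assert get_state()["finger_gap"]>.5
place(3,k)
E
```

```text
rel t 18.4 pos [ 0.4797 -0.0706  0.1031] gap 1.0 gf 0.0 F [-0.2  0.2 -0.3]
relook [0.4458 0.2166 2.1404 0.1003] px 3.3
pre t 22.2 pos [0.4866 0.1528 0.0818] gap 1.0 gf 0.0 F [-0.7  0.8  0.1]
grab t 23.8 pos [0.4448 0.2175 0.0161] gap 0.582 gf 41.5 F [ 0.6 -2.9  5.3]
lift t 24.7 pos [0.444  0.2178 0.1649] gap 0.584 gf 41.2 F [ 0.9 -0.1 -1.9]Traceback (most recent call last):
  File "<stdin>", line 8, in <module>
  File "h.py", line 86, in place
    mv(p+.10*Z,r);ml(p+.015*Z,.15)
                  ~~^^^^^^^^^^^^^^
  File "h.py", line 73, in ml
    def ml(p,v=.15,**k): return move_l(list(p),velocity=v,**k)
                                ~~~~~~^^^^^^^^^^^^^^^^^^^^^^^^
cell.MotionError: the arm cannot follow that straight line within its joint ranges
```

Run:
```python
from h import *
k=1
for kk in (0,1):
  for po in(3,4,5):
    p,r=grasp_pts(pocket(po)+.03*Z,obj(-Z,-TX),OFF,TH)[kk]
    print(kk,po,[ik(list(p+d*Z),r.as_rotvec()) is not None for d in(-.002,.015,.05,.1)])
s=get_state();p,r=[grasp_pts(pocket(3)+.03*Z,obj(-Z,-TX),OFF,TH)[kk] for kk in(0,1)][0];print(np.round(s["eef_rot"],2),[np.round(grasp_pts(pocket(3)+.03*Z,obj(-Z,-TX),OFF,TH)[kk][1].as_rotvec(),2) for kk in (0,1)])
```

```text
0 3 [False, False, True, True]
0 4 [True, True, True, True]
0 5 [True, True, True, True]
1 3 [False, False, True, True]
1 4 [True, True, True, True]
1 5 [True, True, True, True]
[-0.18  2.44  0.07] [array([-2.9 , -0.21, -1.06]), array([-0.18,  2.44,  0.06])]
```

```bash
python3 - <<'E'
from h import *
place(5,1);release();s=get_state();ml(np.array(s["position"])+.12*Z,.2)
import h
h.TH=.97
for kk in (0,1):
    p,r=grasp_pts(pocket(3)+.03*Z,obj(-Z,-TX),OFF,h.TH)[kk]
    print([ik(list(p+d*Z),r.as_rotvec()) is not None for d in(-.003,0,.015,.05,.1)])
(x,y,w,e),f=relook([.47,-.1,.3],1.57,[.459,.072,.03],[.025,.025,.03],[.3,.63,.9])
save(f,"w3.png");f=snap("side");save(f,"s3.png");f=snap("top");save(f,"t3.png")
E
python3 -c "
import cv2,numpy as np
a=cv2.imread('pics/w3.png');b=cv2.imread('pics/t3.png')[90:310,130:530]
cv2.imwrite('pics/v3.png',np.vstack([cv2.resize(b,(480,264)),cv2.resize(a,(480,300))]))"
```

```text
touch True
down t 28.0 pos [ 0.4793 -0.2531  0.0352] gap 0.578 gf 40.7 F [-1.6 -1.6  2.1]
rel t 29.2 pos [ 0.4215 -0.2607  0.1035] gap 1.002 gf 0.0 F [ 0.1  1.1 -0.9]
[True, True, True, True, True]
[True, True, True, True, True]
relook [0.4592 0.0735 0.5917 0.0786] px 3.1
```

View pics/v3.png

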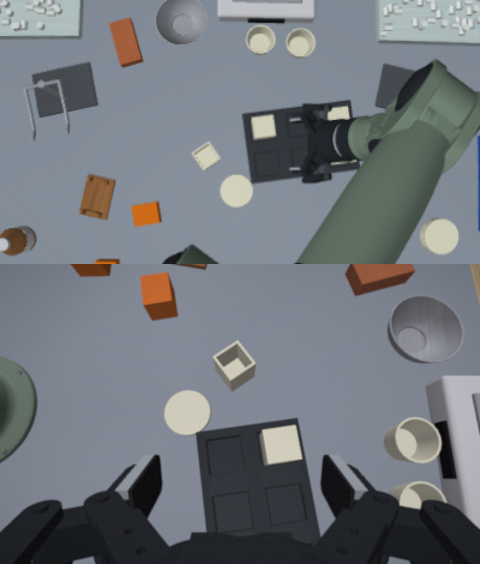

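The top view shows the crucible squarely in pocket 0, and the mouth-up one is undisturbed at wrist px (235,365). Next I'll lay C down, mouth along u = 0.605 rad, approaching from the robot side.

```bash
cat > lay.py <<'E'
from h import *
import h
h.TH=.97
yaw=.605;u=np.array([np.cos(yaw),np.sin(yaw),0]);off=(.004,.005)
pk=grasp_pts([.4592,.073,.03],obj(Z,-u),off,-np.pi/4);ly=grasp_pts([.47,.09,.025],obj(u,Z),off,-np.pi/4)
k=int(np.argmin([qd(*pk[i])+(9 if qd(*ly[i])>8 else 0) for i in(0,1)]))
p,r=pk[k];t=r.as_matrix()[:,2]
mv(p-.13*t+.05*Z,r);ml(p-.1*t);ml(p,.1);grab(40);st("grab");ml(p+.15*Z,.2)
p,r=ly[k]
mv(p+.12*Z,r);ml(p+.015*Z,.15);print(ml(p-.004*Z,.03,until_force=6));st("laid")
release();s=get_state();ml(np.array(s["position"])+.15*Z,.2)
f=snap("top");save(f,"t4.png")
(x,y,w,e),f=relook([.47,-.06,.3],1.57,[.47,.09,.025],[.03,.025,.025],[.3,.6,.9])
save(f,"w4.png")
E
python3 lay.py
python3 -c "
import cv2,numpy as np
a=cv2.imread('pics/w4.png')[:220]
cv2.imwrite('pics/v4.png',a)"
```

```text
Traceback (most recent call last):
  File "lay.py", line 8, in <module>
    mv(p-.13*t+.05*Z,r);ml(p-.1*t);ml(p,.1);grab(40);st("grab");ml(p+.15*Z,.2)
                                   ~~^^^^^^
  File "h.py", line 73, in ml
    def ml(p,v=.15,**k): return move_l(list(p),velocity=v,**k)
                                ~~~~~~^^^^^^^^^^^^^^^^^^^^^^^^
cell.MotionError: the arm cannot follow that straight line within its joint ranges
[ WARN:0@0.010] global loadsave.cpp:275 findDecoder imread_('pics/w4.png'): can't open/read file: check file path/integrity
Traceback (most recent call last):
TypeError: 'NoneType' object is not subscriptable
```

Run:
```python
from h import *
ok=lambda p,r:ik(list(p),r.as_rotvec()) is not None
for yaw in .605+np.arange(4)*np.pi/2:
  u=np.array([np.cos(yaw),np.sin(yaw),0]);off=(.004,.005)
  for th in(.6,.7,.785,.87,.95):
    for k in(0,1):
      p,r=grasp_pts([.4592,.073,.03],obj(Z,-u),off,-(np.pi/2-th))[k];t=r.as_matrix()[:,2]
      a=[ok(p-d*t,r) for d in(0,.03,.06,.1)]+[ok(p+d*Z,r) for d in(.05,.1)]
      p,r=grasp_pts([.47,.09,.025],obj(u,Z),off,-(np.pi/2-th))[k];t2=r.as_matrix()[:,2]
      b=[ok(p+d*Z,r) for d in(-.004,.015,.06,.12)]+[ok(p-d*t2,r) for d in(.03,.06,.09)]
      p,r=grasp_pts([.47,.09,.025],obj(u,Z),OFF,.97)[k];t3=r.as_matrix()[:,2]
      c=[ok(p-d*t3,r) for d in(0,.05,.1)]+[ok(p+.1*Z,r)]
      print(round(yaw,2),th,k,t.round(2)[2],*["".join("01"[v] for v in q) for q in(a,b,c)])
```

```text
0.6 0.6 0 -0.83 111111 1111111 0000
0.6 0.6 1 -0.83 111111 1111111 0000
0.6 0.7 0 -0.76 111111 1111111 0000
0.6 0.7 1 -0.76 111111 1111111 0000
0.6 0.785 0 -0.71 100111 1111111 0000
0.6 0.785 1 -0.71 100111 1111111 0000
0.6 0.87 0 -0.64 000001 1111111 0000
0.6 0.87 1 -0.64 000001 1111111 0000
0.6 0.95 0 -0.58 000000 1111111 0000
0.6 0.95 1 -0.58 000000 1111111 0000
2.18 0.6 0 -0.83 111111 1111111 1111
2.18 0.6 1 -0.83 111111 1111111 1111
2.18 0.7 0 -0.76 111111 1111111 1111
2.18 0.7 1 -0.76 111111 1111111 1111
2.18 0.785 0 -0.71 111111 1111111 1111
2.18 0.785 1 -0.71 111111 1111111 1111
2.18 0.87 0 -0.64 111111 1111111 1111
2.18 0.87 1 -0.64 111111 1111111 1111
2.18 0.95 0 -0.58 111111 1111111 1111
2.18 0.95 1 -0.58 111111 1111111 1111
3.75 0.6 0 -0.83 111111 0000000 1111
3.75 0.6 1 -0.83 111111 0000000 1111
3.75 0.7 0 -0.76 111111 0001000 1111
3.75 0.7 1 -0.76 111111 0001000 1111
3.75 0.785 0 -0.71 111111 1111000 1111
3.75 0.785 1 -0.71 111111 1111000 1111
3.75 0.87 0 -0.64 111111 1111111 1111
3.75 0.87 1 -0.64 111111 1111111 1111
3.75 0.95 0 -0.58 111111 1111111 1111
3.75 0.95 1 -0.58 111111 1111111 1111
5.32 0.6 0 -0.83 111111 1111111 1111
5.32 0.6 1 -0.83 111111 1111111 1111
5.32 0.7 0 -0.76 111111 1111111 1111
5.32 0.7 1 -0.76 111111 1111111 1111
5.32 0.785 0 -0.71 111111 1111111 1111
5.32 0.785 1 -0.71 111111 1111111 1111
5.32 0.87 0 -0.64 111111 1111111 1111
5.32 0.87 1 -0.64 111111 1111111 1111
5.32 0.95 0 -0.58 111111 1111111 1111
5.32 0.95 1 -0.58 111111 1111111 1111
```

```bash
cat > lay.py <<'E'
from h import *
yaw=.605;u=np.array([np.cos(yaw),np.sin(yaw),0]);off=(.004,.005);a=-(np.pi/2-.68)
w=2.14;m=np.array([np.cos(w),np.sin(w),0]);c=[.45,.20,.025]
pk=grasp_pts([.4592,.073,.03],obj(Z,-u),off,a);ly=grasp_pts(c,obj(m,Z),off,a);rg=grasp_pts(c,obj(m,Z),OFF,.97)
ok=lambda p,r:ik(list(p),r.as_rotvec()) is not None
for k in(0,1): print(k,qd(*pk[k]),[ok(ly[k][0]+d*Z,ly[k][1]) for d in(-.004,.05,.12)],[ok(rg[k][0]+d*Z,rg[k][1]) for d in(-.004,.05,.12)])
k=int(np.argmin([qd(*pk[i])+(9 if qd(*ly[i])>8 else 0) for i in(0,1)]))
p,r=pk[k];t=r.as_matrix()[:,2]
mv(p-.13*t+.05*Z,r);ml(p-.1*t);ml(p,.1);grab(40);st("grab");ml(p+.15*Z,.2)
assert get_state()["finger_gap"]>.5
p,r=ly[k]
mv(p+.12*Z,r);ml(p+.015*Z,.15);print(ml(p-.004*Z,.03,until_force=6));st("laid")
release();s=get_state();ml(np.array(s["position"])+.15*Z,.2)
(x,y,w,e),f=relook([.5,0,.3],1.57,c,[.03,.025,.025],[1.8,2.14,2.5])
save(f,"w4.png")
E
python3 lay.py
python3 -c "
import cv2,numpy as np
a=cv2.imread('pics/w4.png')[:300]
cv2.imwrite('pics/v4.png',a)"
```

```text
0 0.34789195059099 [True, True, True] [True, True, True]
1 3.457503660187018 [True, True, True] [True, True, True]
grab t 37.2 pos [0.4659 0.0772 0.0207] gap 0.582 gf 40.2 F [-2.9 -3.   6.4]
True
laid t 40.8 pos [0.4553 0.1917 0.0156] gap 0.581 gf 41.7 F [-0.1  0.3  3.1]
rel t 42.0 pos [0.417  0.2501 0.0713] gap 0.998 gf 0.0 F [-0.   0.1  0.3]
relook [0.451  0.2024 2.0958 0.0998] px 3.6
```

View pics/v4.png

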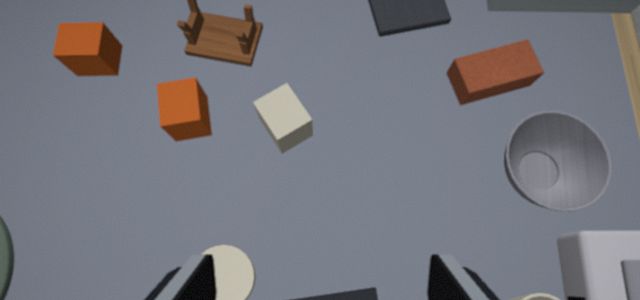

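C now lies at (283,118) with its closed end toward us. I'll pick it and place it in pocket 3, then check the tray.

Run:
```python
from h import *
import h
h.TH=.97
k=pick_lying([.4505,.2015,.025],2.12);assert get_state()["finger_gap"]>.5
place(3,k);release();s=get_state();ml(np.array(s["position"])+.12*Z,.2)
go([.36,-.16,.36],1.57);f=snap("wrist");save(f,"w5.png");ft=snap("top");save(ft,"t5.png")
for kk in(0,2,3,5):
    c=pocket(kk)+.03*Z;m,d=nearblob(f,c,500,8000)
    if m is not None: print(kk,np.round(c[:2],4),int(m.sum()),np.round(fitbox([(f,m)],c,[.025,.025,.03],[.1443]),4))
for d in tip_of("wrist","gauge_mid")[:3]: print("gauge",d["centre"],round(d["score"],2),at_z(f,d["centre"],.02))
m=silhouettes("wrist","gauge_mid")
if m:
    ys,xs=np.nonzero(m[0]["mask"]);P=np.array([at_z(f,q,.02)[:2] for q in zip(xs,ys)]);print("g",P.mean(0),(P.max(0)+P.min(0))/2,np.linalg.svd(P-P.mean(0),full_matrices=False)[2][0])
```

```text
pre t 46.4 pos [0.4926 0.1337 0.0757] gap 0.997 gf 0.0 F [ 0.4 -0.4  1. ]
grab t 48.0 pos [0.4488 0.2044 0.0175] gap 0.577 gf 41.6 F [ 1.3 -2.4  2.4]
lift t 48.9 pos [0.4481 0.2046 0.1664] gap 0.581 gf 41.4 F [ 0.9 -0.9 -2.2]
touch True
down t 51.5 pos [ 0.452  -0.0748  0.0336] gap 0.581 gf 42.2 F [-1.6 -0.8  3.6]
rel t 52.7 pos [ 0.4013 -0.082   0.1076] gap 1.0 gf 0.0 F [-0.5  1.1  0.1]
0 [ 0.5281 -0.0633] 2243 [ 0.5306 -0.0623  0.1648  0.0473]
2 [ 0.554  -0.2415] 2624 [ 0.554  -0.2404  0.1547  0.0593]
3 [ 0.444  -0.0755] 2059 [ 0.4461 -0.0743  0.1485  0.0403]
5 [ 0.4699 -0.2537] 2430 [ 0.4724 -0.2538  0.137   0.0346]
g [ 0.35555532 -0.31174049] [ 0.35811632 -0.30572261] [-0.95009224  0.31196912]
```

View pics/w5.png

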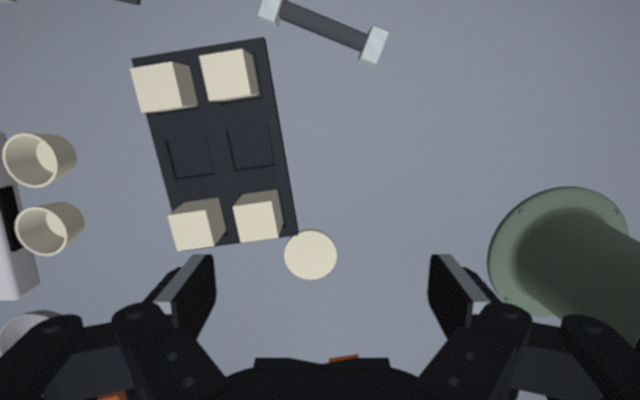

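All three crucibles sit squarely in pockets 0, 3 and 5 (at (197,225), (258,217) and (229,75)), and the packed one is at (163,87). The gauge is lying at the top. Next I'll look at the gauge, basket, cradle and empty stand.

Run:
```python
from h import *
import pickle
F={}
for n,p,yaw in(("g",[.36,-.18,.28],-1.57),("b",[.5,-.28,.38],-1.57),("s",[.5,.26,.38],1.57),("c",[.36,.2,.3],1.57)):
    r=R.from_euler('z',yaw)*D
    mv(p,r);f=snap("wrist");F[n]=f;save(f,f"L{n}.png")
    for nm,z in {"g":[("gauge_mid",.02)],"b":[("basket_bar",.2),("stand_from_seat",.2)],"s":[("stand_to_seat",.2)],"c":[("cradle_seat",.044)]}[n]:
        for d in tip_of("wrist",nm)[:3]: print(nm,np.round(d["centre"]),round(d["score"],2),np.round(at_z(f,d["centre"],z)[:2],4))
    if n=="g":
        S=silhouettes("wrist","gauge_mid")
        if S:
            m=np.zeros((400,640),np.uint8);ys,xs=np.nonzero(S[0]["mask"]);cv2.fillConvexPoly(m,cv2.convexHull(np.column_stack([xs,ys]).astype(np.int32)),1)
            print("gaugefit",np.round(fitbox([(f,m)],[.356,-.312,.02],[.077,.02,.02],[2.7,2.9]),4))
pickle.dump(F,open("L.pkl","wb"));st("")
cv2.imwrite("pics/L.png",np.vstack([F["b"]["img"][:300,60:580,::-1],F["s"]["img"][:300,60:580,::-1]]))
```

```text
gauge_mid [322.  32.] 0.9 [ 0.3594 -0.3139]
gaugefit [ 0.3574 -0.3132  2.7718  0.0883]
basket_bar [283.  26.] 0.9 [ 0.5326 -0.4054]
basket_bar [357. 274.] 0.16 [ 0.4651 -0.1787]
stand_from_seat [285.  24.] 0.84 [ 0.5311 -0.4068]
cradle_seat [316.  27.] 0.68 [0.3577 0.3415]
 t 60.8 pos [0.3622 0.2007 0.3011] gap 0.999 gf 0.0 F [ 0.8  0.  -0. ]
```

View pics/L.png

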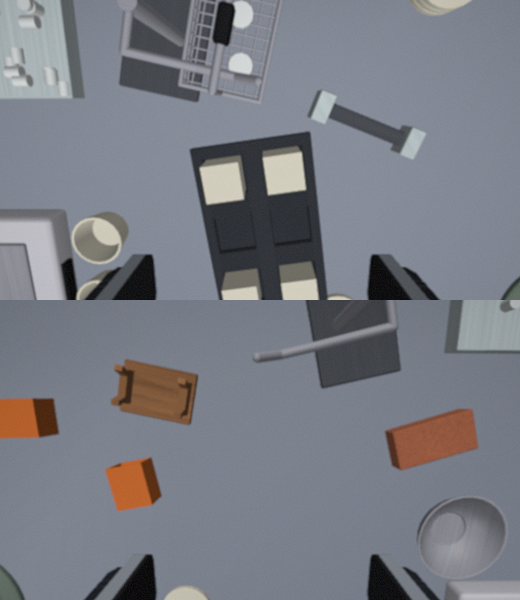

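View pics/Lc.png

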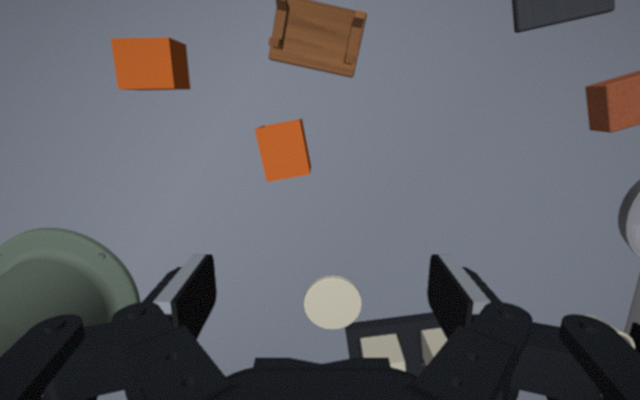

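Upper: basket sleeve at crop (224,23), bar end about (214,93), prong from (125,50) to (258,80). Lower: one empty-stand prong with its tip at (258,357) and corner at (390,325). The cradle base corners also show. I'll convert these to positions.

Run:
```python
from h import *
import pickle
F=pickle.load(open("L.pkl","rb"));ft=snap("top")
fo=frame_wrist(None,[.47,.45,.27],R.from_euler('z',-1.57)*D,F["s"])
P=lambda f,u,z:np.round(at_z(f,u,z)[:2],4)
for n,f,us in(("ob1",fo,[(273,60),(306,194)]),("top",ft,[(157.5,206.5),(186.5,200.5)]),("Ls",F["s"],[(318,57)])):
    print("to tips",n,[P(f,u,.212) for u in us])
print("to corners",[P(fo,u,.192) for u in((80,107),(128,230))],[P(ft,u,.192) for u in((151,163.5),(180.5,157.5))],P(F["s"],(450,25),.192))
print("from tip",P(F["b"],(318,80),.212),"corner",P(F["b"],(185,50),.192),"top corners",[P(ft,u,.192) for u in((478,159),(505,165))])
print("sleeve",P(F["b"],(284,23),.2),P(ft,(485,191),.2),"barend",P(F["b"],(274,93),.2))
for n,pts in(("s",[(187,62),(258,75),(248,124),(178,105)]),("c",[(270,57),(353,77),(367,12)])):
    print("cradle",n,[P(F[n],u,.01).tolist() for u in pts])
def wood(f):
    h=cv2.cvtColor(f["img"],cv2.COLOR_RGB2HSV);m=((h[...,0]<16)&(h[...,1]>90)&(h[...,2]<170)).astype(np.uint8)
    return cv2.morphologyEx(m,cv2.MORPH_CLOSE,np.ones((5,5)))
f=F["s"];n,l,s,c=cv2.connectedComponentsWithStats(wood(f));u=proj(f,[.352,.335,.01]);i=min(range(1,n),key=lambda i:np.hypot(*(c[i]-u))+(999 if s[i,4]<800 else 0));print(s[i],c[i],u)
cnt=(l==i).astype(np.uint8);ys,xs=np.nonzero(cnt)
print("minrect",cv2.minAreaRect(np.array([at_z(f,q,.01)[:2]*1000 for q in zip(xs,ys)],np.float32)))
cv2.imwrite("pics/fz.png",cv2.resize(np.hstack([ft["img"][150:220,135:215,::-1],ft["img"][150:220,450:530,::-1]]),(800,350),interpolation=cv2.INTER_CUBIC))
```

```text
to tips ob1 [array([0.4948, 0.361 ]), array([0.4782, 0.4342])]
to tips top [array([0.4784, 0.4344]), array([0.4946, 0.3592])]
to tips Ls [array([0.4983, 0.3622])]
to corners [array([0.6151, 0.3851]), array([0.5971, 0.4641])] [array([0.5923, 0.4629]), array([0.6085, 0.3845])] [0.6108 0.3902]
from tip [ 0.5035 -0.3617] corner [ 0.6188 -0.3877] top corners [array([ 0.6153, -0.3935]), array([ 0.601 , -0.4668])]
sleeve [ 0.5317 -0.4074] [ 0.5302 -0.4084] barend [ 0.5418 -0.3515]
cradle s [[0.3194, 0.3786], [0.4149, 0.3614], [0.3977, 0.2958], [0.3013, 0.3222]]
cradle c [[0.3047, 0.3166], [0.3997, 0.2948], [0.4138, 0.3634]]
[ 172   60   85   64 3820] [215.50575916  91.26439791] [213.49532435  95.27358802]
minrect ((352.1126403808594, 340.36151123046875), (67.46501922607422, 110.9188461303711), 78.13023376464844)
```

View pics/fz.png

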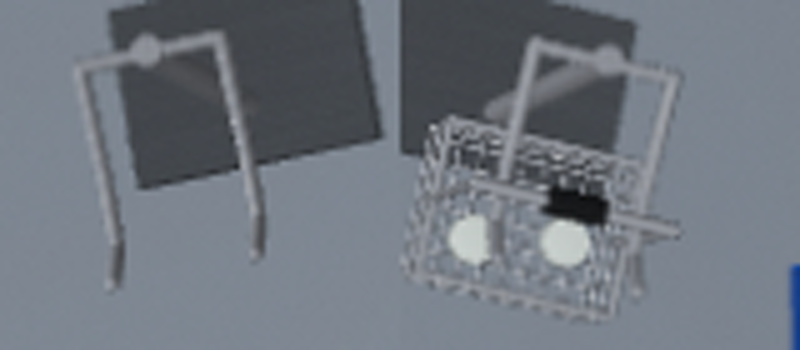

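Run:
```python
from h import *
g=np.array([.3583,-.3135,.005])
go(g+.12*Z,-.36);ml(g+.03*Z,.15);print(ml(g,.05,until_force=8));grab(60);st("grab")
ml(g+.13*Z,.2);st("lift");assert get_state()["finger_gap"]>.12
c=np.array([.3585,.341,.029])
go(c+.12*Z,-.24);f=snap("wrist");ft=snap("top");ml(c+.035*Z,.15)
print(ml(c-.004*Z,.03,until_force=8));st("down")
f=snap("side");save(f,"gs.png");f=snap("top");save(f,"gt.png")
cv2.imwrite("pics/gv.png",np.hstack([cv2.resize(snap("wrist")["img"][:,:,::-1],(480,300)),cv2.resize(f["img"][200:300,150:270,::-1],(320,300))]))
```

```text
False
grab t 64.9 pos [ 0.3583 -0.3141  0.0054] gap 0.222 gf 59.5 F [-0.9 -1.   4.9]
lift t 65.7 pos [ 0.3576 -0.3125  0.1338] gap 0.221 gf 58.7 F [ 0.8  1.  -4.5]
True
down t 69.9 pos [0.3578 0.3397 0.0294] gap 0.225 gf 59.5 F [ 0.  -0.6  3.5]
```

View pics/gv.png

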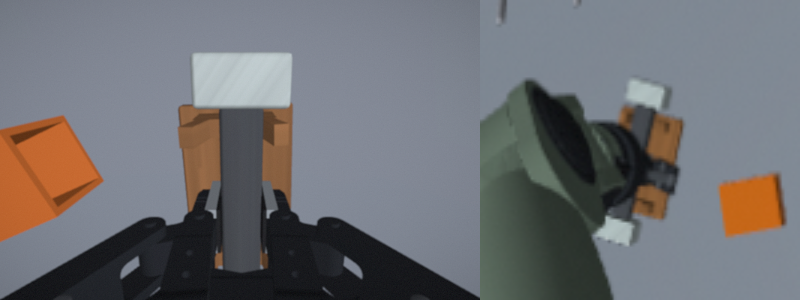

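The handle is down between both notch cheeks and the height matches (axis at about 44 mm). I'll release it and move on to the basket.

```bash
cat > bas.py <<'E'
from h import *
release(.12)
a=np.array([.531,-.408,.181]);wa=-.215;xa=np.array([np.cos(wa),np.sin(wa),0])
b=np.array([.5245,.406,.181]);wb=.224;xb=np.array([np.cos(wb),np.sin(wb),0])
rot=lambda w,k:R.from_euler('z',w+np.pi/2+k*np.pi)*D
ok=lambda p,r:ik(list(p),r.as_rotvec()) is not None
K=[k for k in(0,1) if all(ok(p,r) for p,r in((a,rot(wa,k)),(a+.14*Z,rot(wa,k)),(a-.11*xa+.15*Z,rot(wa,k)),(b,rot(wb,k)),(b-.11*xb+.15*Z,rot(wb,k)),(b+.1*Z,rot(wb,k)),(np.array([.43,0,.33]),rot(0,k))))]
print(K);k=min(K,key=lambda k:qd(a+.14*Z,rot(wa,k)))
mv(np.array([.45,-.3,.36]),rot(wa,k));mv(a+.14*Z,rot(wa,k))
ml(a+.03*Z,.15);print(ml(a,.05,until_force=8));st("at")
f=snap("side");save(f,"bs.png");f=snap("top");save(f,"bt.png");f=snap("wrist");save(f,"bw.png")
print("K",k)
E
python3 bas.py
python3 -c "
import cv2,numpy as np
a=cv2.imread('pics/bs.png')[150:400,280:600];c=cv2.imread('pics/bw.png')
cv2.imwrite('pics/bv.png',np.hstack([cv2.resize(a,(400,312)),cv2.resize(c,(400,312))]))"
```

```text
rel t 71.7 pos [0.3565 0.3389 0.1479] gap 1.001 gf 0.0 F [-0.3  1.2 -1.2]
[0, 1]
False
at t 76.3 pos [ 0.5311 -0.4081  0.181 ] gap 1.0 gf 0.0 F [ 1.5 -0.4  0.4]
K 0
```

View pics/bv.png

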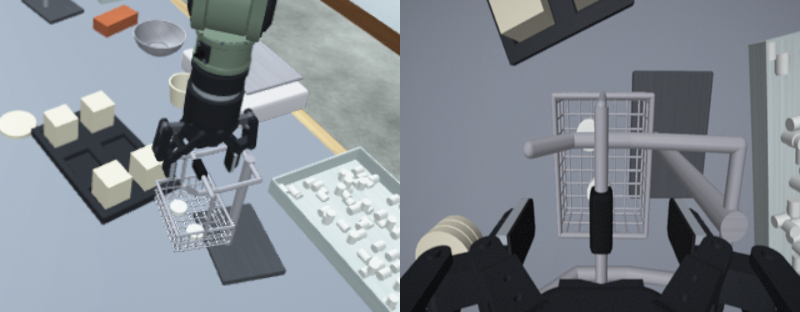

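The sleeve is centred between the open fingers (wrist crop (600,221)) and the bar is aligned. I'll correct the offset along the bar from this view, then grip and carry.

```bash
cat > bas2.py <<'E'
from h import *
f=snap("wrist");h_=f["img"].max(2)
ys,xs=np.nonzero(h_[180:345,300:340]<45);print("dark rows",ys.min()+180,ys.max()+180,xs.mean()+300)
s_=at_z(f,(320,283),.205);print("sleeve",s_, [ (d["centre"],d["score"]) for d in tip_of("wrist","basket_bar")[:1]])
wa=-.215;xa=np.array([np.cos(wa),np.sin(wa),0]);ya=np.array([-xa[1],xa[0],0])
a=np.array([.531,-.408,.181]);d=float(np.clip((s_-a)@ya,-.012,.012));print("shift",d);a=a+d*ya
E
cat > bas3.py <<'E'
exec(open("bas2.py").read())
b=np.array([.5245,.406,.181]);wb=.224;xb=np.array([np.cos(wb),np.sin(wb),0])
rot=lambda w:(R.from_euler('z',w+np.pi/2)*D).as_rotvec()
ml(a,.05);grab(50);st("grab")
z0=get_state()["position"][2]
ml(a+.034*Z,.05);st("up");f=snap("side");save(f,"b1.png")
ml(a-.10*xa+.034*Z,.08);ml(a-.10*xa+.15*Z,.12);st("out")
s=get_state();assert .08<s["finger_gap"]<.3
move_l([.43,0,.331],velocity=.18,rot=rot(0))
e=b-.10*xb
move_l(list(e+.15*Z),velocity=.18,rot=rot(wb));st("over")
f=snap("top");save(f,"b2.png");f=snap("wrist");save(f,"b2w.png");f=snap("side");save(f,"b2s.png")
E
python3 bas3.py
python3 -c "
import cv2,numpy as np
a=cv2.imread('pics/b2.png')[130:270,130:290];c=cv2.imread('pics/b2w.png')
cv2.imwrite('pics/b2v.png',np.hstack([cv2.resize(a,(320,280)),cv2.resize(c,(448,280))]))"
```

```text
dark rows 240 325 321.5780014378145
sleeve [ 0.5318316  -0.40505067  0.205     ] [([322.5, 283.6], 0.94)]
shift 0.0030588469198597258
grab t 77.5 pos [ 0.5318 -0.4051  0.1811] gap 0.15 gf 50.6 F [ 0.9 -0.  -0. ]
up t 78.3 pos [ 0.5315 -0.4049  0.2148] gap 0.156 gf 50.3 F [-0.6  0.5 -2.4]
out t 80.9 pos [ 0.4337 -0.3834  0.3301] gap 0.152 gf 50.3 F [-0.3 -1.  -1.8]
over t 85.4 pos [0.4272 0.3832 0.3312] gap 0.155 gf 50.3 F [-0.4 -0.5 -2. ]
```

View pics/b2v.png

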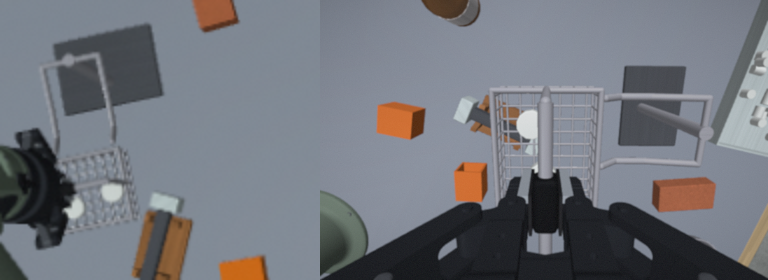

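The basket hangs level beyond the prong tips with its discs inside. The prongs are visible at wrist crop (608,97) and (608,163). I'll check the seat estimate against these tips, then insert.

```bash
cat > ins.py <<'E'
from h import *
f=snap("wrist");p1=at_z(f,(411,139),.212);p2=at_z(f,(411,233),.212);print(p1,p2)
wb=.224;xb=np.array([np.cos(wb),np.sin(wb),0]);yb=np.array([-xb[1],xb[0],0]);b=np.array([.5245,.406,.181])
mid=(p1+p2)/2;d=(mid-b);print("along",d@xb,"lat",d@yb,"sep",np.linalg.norm(p1-p2))
assert abs(d@yb)<.012
b=b+yb*(d@yb)/2
ml(b-.10*xb+.036*Z,.12);ml(b+.036*Z,.06);st("above")
print(ml(b-.0005*Z,.03,until_force=4));st("down")
f=snap("wrist");save(f,"iw.png");f=snap("side");save(f,"is.png");f=snap("top");save(f,"it.png")
E
python3 ins.py
python3 -c "
import cv2,numpy as np
a=cv2.imread('pics/it.png')[130:270,130:290];c=cv2.imread('pics/iw.png')
cv2.imwrite('pics/iv.png',np.hstack([cv2.resize(a,(320,280)),cv2.resize(c,(448,280))]))"
```

```text
[0.48278428 0.43789281 0.212     ] [0.50365889 0.36776128 0.212     ]
along -0.031201791734077305 lat 0.003854237421326745 sep 0.0731722711191688
above t 88.5 pos [0.5238 0.4079 0.2171] gap 0.152 gf 50.3 F [-0.9 -0.  -3.3]
True
down t 89.7 pos [0.5239 0.4078 0.181 ] gap 0.15 gf 51.2 F [-0.2 -1.1  4.9]
```

View pics/iv.png

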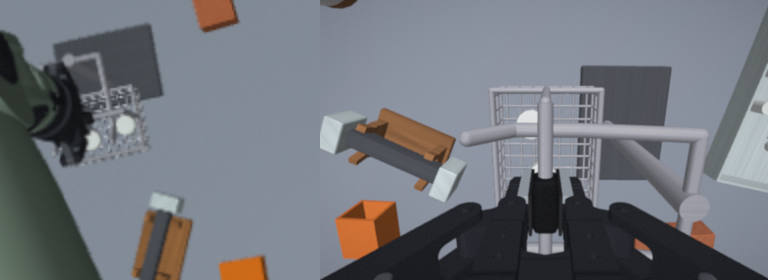

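The bar rests across the prongs and contact was felt at seat height. I'll release, rise, and check everything.

Run:
```python
from h import *
let_go();p=np.array(get_state()["position"]);ml(p+.13*Z,.1);st("up")
mv([.42,.0,.40],R.from_euler('z',1.57)*D)
f=snap("wrist");save(f,"fw.png");ft=snap("top");save(ft,"ft.png");
print([(np.round(at_z(ft,d["centre"],.2),3),d["score"]) for d in tip_of("top","basket_bar")[:2]],[(np.round(at_z(ft,d["centre"],.044),3),d["score"]) for d in tip_of("top","gauge_mid")[:2]])
mv([.36,-.16,.36],R.from_euler('z',-1.57)*D);g=snap("wrist");ft=snap("top")
for kk in(0,2,3,5):
    c=pocket(kk)+.03*Z;m,d=nearblob(g,c,500,8000);print(kk,np.round(c[:2],4),np.round(fitbox([(g,m)],c,[.025,.025,.03],[.1443]),4))
cv2.imwrite("pics/fin.png",np.vstack([cv2.resize(ft["img"][90:310,130:530,::-1],(640,352)),cv2.resize(f["img"][:240,:,::-1],(640,240))]));st("")
```

```text
up t 92.0 pos [0.5225 0.4069 0.3082] gap 1.001 gf 0.0 F [-1.  -0.1 -0.7]
[(array([0.517, 0.403, 0.2  ]), 0.66)] [(array([0.358, 0.346, 0.044]), 0.67), (array([0.539, 0.384, 0.044]), 0.38)]
0 [ 0.5281 -0.0633] [ 0.5312 -0.0613  0.1719  0.0486]
2 [ 0.554  -0.2415] [ 0.5537 -0.2408  0.1379  0.0575]
3 [ 0.444  -0.0755] [ 0.4459 -0.0746  0.1453  0.0414]
5 [ 0.4699 -0.2537] [ 0.4721 -0.2538  0.144   0.0338]
 t 96.9 pos [ 0.36   -0.1599  0.36  ] gap 1.003 gf 0.0 F [-0.   0.7 -0.4]
```

View pics/fin.png

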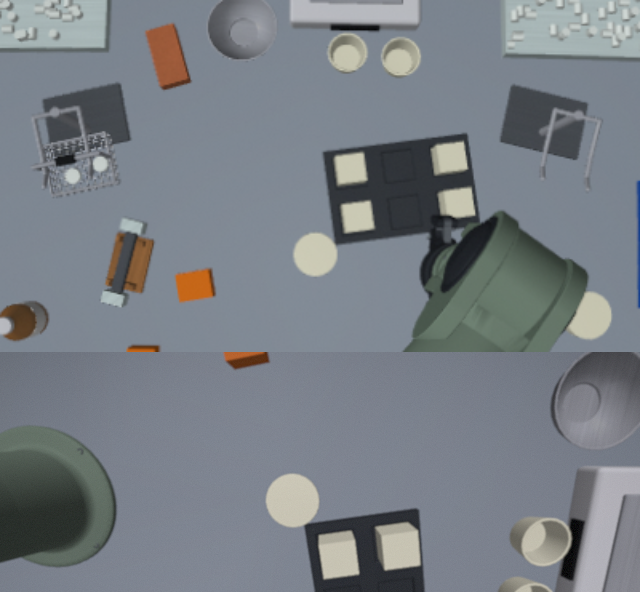

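The final view shows four crucibles squarely in the tray, the basket across both prongs at (80,160) with its discs inside, and the gauge in its cradle at (125,262). No loose cream crucible remains, so I'll hand in.

```bash
python3 -c "
from cell import *
print(sign_off())"
```

```text
the job is handed in; nothing more can be done
None
```

The job is handed in, with no verdict returned: the three loose crucibles found are mouth-down in pockets 0, 3 and 5, the basket then went onto the other stand with its discs inside, the gauge is in its cradle, and nothing looked out of place in the final images.

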